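# Shut the sachet caddy by tucking its lid under the lip

## Task

Shut the sachet caddy on the worktop by pushing alone; nothing needs gripping or lifting. With a fingertip push its blue spring lid over and down, keep it down and push it along towards the orange lip until its free edge is fully tucked beneath the lip, then let go so that the lip alone keeps it shut. Push gently, without lifting or shoving the caddy, and leave the two shakers and the spice jar round it standing where they are.

Things in the scene. Friction and masses are not known exactly. Their poses are not given: they have to be found in the camera images.
- caddy: open white plastic caddy with a row of tea sachets in it, 152 long (its x) x 102 wide (its y) x 52 mm high, its end with the lip 60 mm high, 1.4 to 1.9 kg, standing loose on rubber feet. Origin: centre of its underside, on the worktop. Its +x axis points from the hinged end to the end with the orange lip, the way the lid is tucked; z is up. Its long side walls are 52 mm high, the lid folds down between them
- hinge_base (a point): point in the middle of the lid's hinge axis when lid_slide is 0: at (-65, 0, 50) mm in the caddy's frame; it is fixed to the caddy and does not follow the lid. The hinge axis runs along the caddy's y; the lid's hinge pin lies lid_slide further along the caddy's +x
- lid (a joint): angle of the blue lid about its hinge pin, rad: 0 = level (shut), 1.57 = upright, more = leaning back away from the lip; it goes from -0.07 (its lower stop) to 2.0. A weak spring (0.11 N m/rad, at rest at 1.75) lifts it open again if it is let go: pressing it level takes about 2 N at the rib. The lid is a flat plate 4 mm thick, 90 mm wide, its free edge 118 mm from the hinge axis, and level its upper face is 52 mm over the worktop. When tucked the lip stops it at about 0.03
- lid_slide (a joint): how far the lid with its hinge pin is slid towards the lip, m: 0 to 0.018 (end stop, fully tucked); it stays where it is left (friction 3 N). At 0 the level lid's free edge is 7 mm short of the lip, so that it can be folded down in front of it; at 0.018 the edge lies 11 mm beneath the lip. At the start it is 0 to 3 mm
- lid_rib (a point): middle of the top of the white thumb rib across the lid's outer face (upper face when shut): 5 mm thick, 40 mm wide, 8.5 mm proud, 95 mm from the hinge axis. This point's x runs along the lid from hinge to free edge, z out of the outer face. The plate is slippery (friction 0.15), so a fingertip pressed on it on the hinge side of the rib pushes the lid along by the rib (4 to 6 N)
- lid_edge (a point): middle of the lid's free edge (half-way through its 4 mm thickness), 118 mm from the hinge axis; it moves with the lid
- lip_edge (a point): middle of the lower front edge of the orange lip, a bar 4 mm thick and 100 mm wide fixed across the end of the caddy: at (60, 0, 55.5) mm in the caddy's frame; the lip reaches from there 16 mm on along the caddy's +x, to the end wall, and its top is 59.5 mm over the worktop. The lid's edge has to pass below it
- salt: clear salt shaker with a grey top, 44 mm diameter, 90 mm high; origin at the centre of its foot, z up. Stands beside the caddy
- pepper: second shaker of the same kind, 44 mm diameter, 90 mm high; origin at the centre of its foot, z up. Stands beyond the lip end of the caddy
- jar: spice jar with a red cap, 45 mm diameter, 106 mm high; origin at the centre of its foot, z up. Stands beside the caddy
Things that resemble listed ones, but are neither listed nor needed, are in the scene too. What is shaped like the salt but pink is not meant.

How it is judged (in metres and radians):
At the end, for the whole second after the job is handed in: The lid is level (joint below 0.05) and slid at least 15 of its 18 mm, its free edge at least 7 mm under the lip, held there by the lip alone; the caddy stands at rest within 15 mm of where it was, the shakers and the jar upright within 20 mm of where they were (value of joint lid_slide above 0.015 m and value of joint lid below 0.05 rad and x of lid_edge in the frame of lip_edge above 0.007 m and z of lid_edge in the frame of lip_edge below 0 m and linear speed of caddy below 0.01 m/s and angle between caddy's own z axis and vertical below 0.05 rad and distance of caddy from where it was at the start of the episode below 0.015 m and angle between each of salt, pepper, jar's own z axis and vertical below 0.15 rad and distance of each of salt, pepper, jar from where it was at the start of the episode below 0.02 m); the robot touches nothing.
It fails at once if the caddy is lifted or tipped (height (world z) of caddy above 0.012 m or angle between caddy's own z axis and vertical above 0.15 rad).
It fails at once if the caddy is shoved more than 15 mm (distance of caddy from where it was at the start of the episode above 0.015 m).
It fails at once if the fingers press on the caddy or its lid with more than 40 N (contact force between the fingers and caddy above 40 N).
It fails at once if a shaker or the jar is lifted, tipped or pushed away (distance of any of salt, pepper, jar from where it was at the start of the episode above 0.02 m or angle between any of salt, pepper, jar's own z axis and vertical above 0.3 rad).
It also fails if it takes over 40 s, if anything falls off the work surface, if the arm or the gripper's body presses on something with over 40 N, if the wrist force passes 120 N, or if a joint passes its speed limit or range.

## Robot

A 6-joint arm with a two-finger parallel gripper is mounted at the origin on a cart in front of the work surface, level with it; the furniture and walls round the work are solid. World frame = base frame: x ahead of the robot, y to its left, z up, the work surface at z = 0. Lengths are in mm, angles in rad, forces in N, time in s.
With the tool pointing down it reaches from about 350 to 875 mm from the base axis. Payload 4.2 kg.
Tool frame: the origin (TCP) lies between the finger pads; the fingertips stand 14 mm ahead of it and the grasp point (between the pads) lies 5 mm behind it; z points along the fingers, y is the line along which they close (so a half turn about z gives the same grasp; the last joint's range is limited). The gripper opens to 85 mm and grips with 20 to 120 N. Pads are 22 mm wide; open, the fingers measure 114 mm over their backs; the gripper's body (76 mm by 85 mm) begins 54 mm behind the grasp point. The pads swing forward as they close: fully open they stand 13 mm farther back than shut.
Start: joints at [1.6, 0.385, 0.008, 0, -1.194, -0.259], TCP at [142.333, 608.556, 213.112] pointing down, gripper open.
Joint ranges: [-3.14, 3.14], [-1.21, 2.06], [-1.07, 1.41], [-3.16, 2.05], [-2.99, -0.16], [-3.1, 3.1]. Speed limits (rad/s): [2.79, 2.79, 3.14, 3.14, 3.14, 3.14].

## Interface

Orientations are given as a unit quaternion [x, y, z, w].
In Python, from bench import * gives the robot as it stands.
- The arm moves only by the tool carry_out, never from a script. Its argument "motion" is a list of rows, each a list of 7 numbers: the turn, a rotation vector about the tool's x, y, z in rad, then the shift along the tool's x, y, z in mm, then the opening, from -1 (shut) to 1 (fully open), so that 0 is half open. A call has 1 to 5 rows; each row is the pose to reach, as a shift and turn from the pose commanded when the call began, along the tool's axes at that moment; what a row does not reach only later rows make up. A row lasts 1/8 s, in which the tool goes at most 62.5 mm and 10.7 degrees, less where a joint would pass 70% of its speed; a pose out of reach is approached as far as the arm can. A call with a gripper value outside its range is refused whole. The fingers move at their own pace and stop on an object; the grip force is fixed at half the most. Time passes only in rows, so rows that repeat a pose let the fingers close. It gives the time, the measured TCP pose, the force, the opening and the grip force at its end, in the units of the state.
- read_state(): the state, without advancing time (a new reading comes with each control period).
- get_image(name): name is "scene" or "top" or "wrist"; returns a dict with "color" (384x512x3 uint8, blue, green, red), "mtx" (3x3 intrinsics, pixels), "position" and "orientation" of the camera in the world. Camera axes: x right, y down, z forward; pixel columns grow to the right and rows downward; lengths in mm; the calibration is good to about 2 mm. A picture is of the moment at which its call begins. There is no depth.
- job_done(): hands the job in; it is judged then, once.
The state is a dict: "clock": time; "joints": joint angles; "joint_vel": joint speeds; "joint_efforts": joint torques, N m; "position": TCP position; "ee_rot": TCP orientation; "contact_force": force on the tool from outside, world axes, zero at the start; "wrist_torque": the same for the moment, N m; "gripper_width": finger opening in mm; "grasp_force": force on a finger pad.
Only numpy, scipy, OpenCV 4.12 (cv2) and the standard library are available. Lean on these libraries where they do the work, as an engineer would, in place of code of your own. Each camera call takes 0.05 s, during which the arm holds its last target. There are 200 camera calls.

## Working session

There is one attempt and no reset: what is moved stays moved. The work goes in short steps, Python scripts to look and compute and a tool call to move; the robot and the scene stay as the last step left them, time stands still between calls to the robot, and variables do not carry over. Pictures are saved under pics/ and viewed, at most 10 in all, crops included, and the job is handed in when it is done.

Besides the shell and the picture viewer there is one more tool, called after ">>>" as a command line: name --pt "numbers of a row" for each row, then --argument value for the rest. carry_out: Moves the arm, as the interface text tells. Its arguments: {"type":"object","properties":{"motion":{"type":"array"}},"required":["motion"]}

```bash
mkdir -p pics; cat > h.py <<'E'
from bench import *
import numpy as np, cv2
from scipy.spatial.transform import Rotation as R
def save(n,f):
    d=get_image(n); cv2.imwrite('pics/'+f,d['color']); np.savez('pics/'+f+'.npz',m=d['mtx'],p=d['position'],o=d['orientation']); return d
def ray(f,u,v):
    d=np.load('pics/'+f+'.npz'); r=R.from_quat(d['o']).apply(np.linalg.solve(d['m'],[u,v,1.])); return d['p'],r
def at(f,u,v,z):
    p,r=ray(f,u,v); return (p+r*(z-p[2])/r[2]).round(1)
def proj(f,P):
    d=np.load('pics/'+f+'.npz'); q=R.from_quat(d['o']).inv().apply(np.array(P)-d['p']); q=q@d['m'].T; return (q[...,:2]/q[...,2:]).round(1)
E
python3 - <<'E'
from h import *
a=save('top','top1.png');b=save('scene','sc1.png')
print(a['position'],R.from_quat(a['orientation']).as_matrix().round(2),b['position'])
print(read_state())
E
```

```text
[464.34075143 304.69605178 919.89453413] [[ 0.03 -0.99  0.12]
 [-1.   -0.03 -0.  ]
 [ 0.01 -0.12 -0.99]] [  98.28829465 -254.05908974  463.46459874]
{'clock': 0.1, 'joints': array([ 1.59960237e+00,  3.85462371e-01,  6.74134649e-03, -4.20674896e-04,
       -1.19398225e+00, -2.58626673e-01]), 'joint_vel': array([-0.00072796, -0.00130139,  0.00233043,  0.00226608, -0.0006091 ,
        0.00194289]), 'joint_efforts': array([-1.60452928e-04, -3.93318415e+01,  1.88930869e+01,  4.19785157e+00,
       -2.54712308e-03,  4.71419511e-06]), 'position': array([142.2229817 , 608.02724764, 212.13528576]), 'ee_rot': array([ 9.93395703e-01, -1.14734609e-01, -5.69327722e-05,  9.71643096e-04]), 'contact_force': array([-0.4273943 , -1.09238843, -0.57435949]), 'wrist_torque': array([-0.00035115, -0.04203149, -0.01987113]), 'grasp_force': 0.0, 'gripper_width': 85.11288273601167}
```

View pics/top1.png

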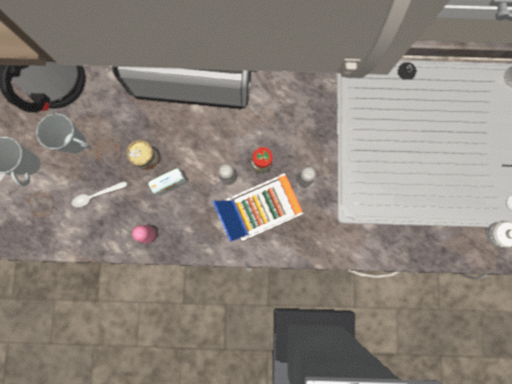

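View pics/sc1.png

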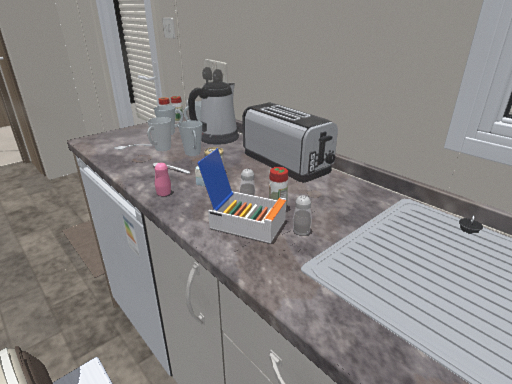

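The top view shows the caddy at about (258,207). Its orange lip is at (290,195), on the -y side, and the blue lid stands up at (231,219). Salt is at (227,173), jar at (262,158) and pepper at (308,175). Next I'll measure these more finely.

```bash
python3 - <<'E'
from h import *
im=cv2.imread('pics/top1.png'); c=im[140:250,190:330]
cv2.imwrite('pics/c1.png',cv2.resize(c,None,fx=5.5,fy=5.4,interpolation=cv2.INTER_CUBIC))
h=cv2.cvtColor(im,cv2.COLOR_BGR2HSV)
for n,lo,hi in (('orange',(5,180,150),(18,255,255)),('blue',(105,150,60),(125,255,255))):
    m=cv2.inRange(h,lo,hi); m[:140]=0;m[250:]=0;m[:,:190]=0;m[:,330:]=0
    k,l,s,ce=cv2.connectedComponentsWithStats(m); i=1+s[1:,4].argmax()
    pts=np.argwhere(l==i)[:,::-1].astype(np.float32); r=cv2.minAreaRect(pts); b=cv2.boxPoints(r)
    print(n,r,b.round(1).tolist()); 
    for u,v in b: print(at('top1.png',u,v,59.5 if n=='orange' else 170), at('top1.png',u,v,50))
    print(at('top1.png',*r[0],59.5))
E
```

```text
orange ((264.8999938964844, 160.6999969482422), (2.2360680103302, 0.4472135603427887), 26.56505012512207) [[263.79998779296875, 160.39999389648438], [264.0, 160.0], [266.0, 161.0], [265.79998779296875, 161.39999389648438]]
[651.  272.5  59.5] [653.  272.1  50. ]
[651.9 272.1  59.5] [654.  271.7  50. ]
[649.7 267.4  59.5] [651.7 266.9  50. ]
[648.7 267.8  59.5] [650.8 267.4  50. ]
[650.3 269.9  59.5]
blue ((230.1017303466797, 217.9340057373047), (41.268157958984375, 17.464204788208008), 66.50143432617188) [[213.89999389648438, 202.5], [229.89999389648438, 195.5], [246.3000030517578, 233.39999389648438], [230.3000030517578, 240.3000030517578]]
[538.5 373.9 170. ] [550.3 385.   50. ]
[553.4 342.5 170. ] [567.6 348.6  50. ]
[479.2 307.4 170. ] [481.6 307.8  50. ]
[464.7 338.4 170. ] [464.7 343.8  50. ]
[515.2 345.7  59.5]
```

View pics/c1.png

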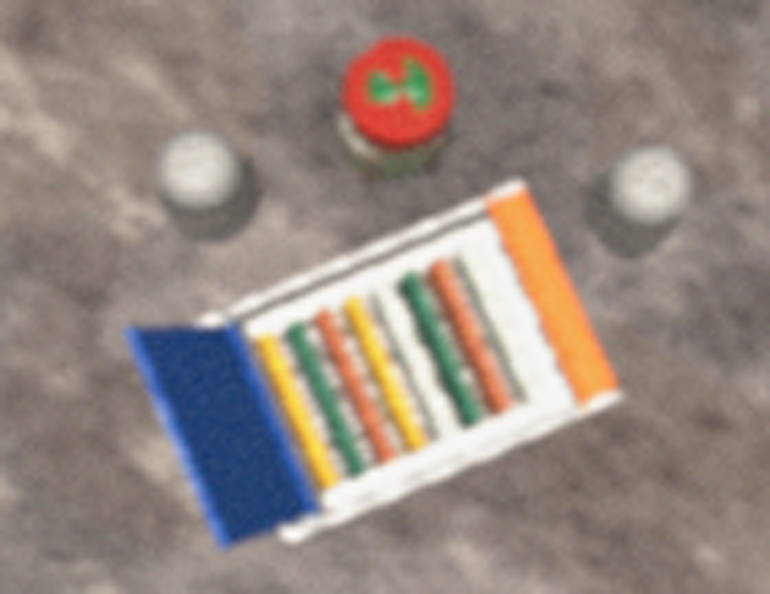

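```bash
cat >> h.py <<'E'
def c2w(X,P): return np.array([X[0],X[1],0])+R.from_euler('z',X[2]).apply(P)
E
python3 - <<'E'
from h import *
from scipy.optimize import least_squares
px=lambda a:np.array(a)/[5.5,5.4]+[190-.4,140-.4]
obs=px([(488,200),(525,188),(620,388),(582,403),(290,543)])
mod=np.array([(60,50,59.5),(76,50,59.5),(76,-50,59.5),(60,-50,59.5),(-76,-51,52)])
oe=px([(127,328),(222,545)])
def lid(th,d,y,off): return [-65+d*np.cos(th)-off*np.sin(th),y,50+d*np.sin(th)+off*np.cos(th)]
f=lambda X:np.r_[(proj('top1.png',c2w(X,mod))-obs).ravel(),(proj('top1.png',c2w(X,[lid(X[3],118,45,0),lid(X[3],118,-45,0)]))-oe).ravel()]
s=least_squares(f,[520,305,-1.17,1.75],x_scale=[10,10,.1,.1],diff_step=1e-3); X=s.x
print(X,s.fun.round(1)); np.save('X.npy',X)
for n,p,z in (('salt',(198,172),90),('jar',(400,92),106),('pepper',(652,185),90)):
    w=at('top1.png',*px(p),z); print(n,w,'in caddy',R.from_euler('z',-X[2]).apply(w-[X[0],X[1],0]).round(0))
print('sceneproj lip,lidedge',proj('sc1.png',c2w(X,np.array([(60,50,59.5),(60,-50,59.5),lid(X[3],118,45,0),lid(X[3],118,-45,0)]))))
st=read_state(); print(st['position'],R.from_quat(st['ee_rot']).as_matrix().round(3))
E
```

```text
[544.899848   271.17518175  -1.12701281   1.84101032] [-0.1 -0.8 -0.6 -1.4  0.2  1.1  0.8  1.2 -0.6 -0.2 -0.3 -0.3  0.1  0.8]
salt [616.6 358.1  90. ] in caddy [-48. 102.  90.]
jar [649.2 277.7 106. ] in caddy [ 39.  97. 106.]
pepper [616.9 174.   90. ] in caddy [119.  23.  90.]
sceneproj lip,lidedge [[279.5 197.9]
 [263.9 219.5]
 [216.9 147.6]
 [196.9 161.9]]
[142.2229817  608.02724764 212.13528576] [[ 0.974 -0.228 -0.   ]
 [-0.228 -0.974 -0.002]
 [ 0.     0.002 -1.   ]]
```

>>> carry_out --pt "0 0 0.17 50 17 0 -1" --pt "0 0 0.35 104 35 0 -1" --pt "0 0 0.53 158 53 0 -1" --pt "0 0 0.71 212 71 0 -1" --pt "0 0 0.897 266 90 0 -1"

```text
clock: 0.72
position: [382.0, 459.0, 212.7]
ee_rot: [0.844, -0.537, -0.0, 0.0]
contact_force: [1.7, 0.4, 0.1]
gripper_width: -0.1
grasp_force: 0.0
```

>>> carry_out --pt "0 0 0 40 -26 0 -1" --pt "0 0 0 80 -52 0 -1" --pt "0 0 0 105 -67 20 -1" --pt "0 0 0 105 -67 69 -1" --pt "0 0 0 105 -67 69 -1"

```text
clock: 1.35
position: [484.5, 391.5, 139.6]
ee_rot: [0.845, -0.535, -0.001, 0.005]
contact_force: [-1.0, 0.4, -0.5]
gripper_width: -0.2
grasp_force: 0.0
```

```bash
cat >> h.py <<'E'
def cad(st=None):
    st=st or read_state(); X=np.load('X.npy'); p=R.from_euler('z',-X[2]).apply(st['position']-[X[0],X[1],0]); f=R.from_euler('z',-X[2]).apply(st['contact_force'])
    print('t',st['clock'],'tip centre in caddy',(p-[0,0,14]).round(1),'F',f.round(1))
E
python3 - <<'E'
from h import *
cad(); save('wrist','w1.png'); d=save('scene','sc2.png'); save('top','t2.png')
a=cv2.resize(cv2.imread('pics/sc2.png')[90:270,130:350],None,fx=1.8,fy=1.8,interpolation=3)
b=cv2.imread('pics/w1.png'); b=cv2.resize(b,(400,300)); a=cv2.resize(a,(400,327)); cv2.imwrite('pics/v2.png',np.hstack([a[:300],b]))
E
```

```text
t 1.35 tip centre in caddy [-134.6   -2.9  125.6] F [-0.8 -0.7 -0.5]
```

View pics/v2.png

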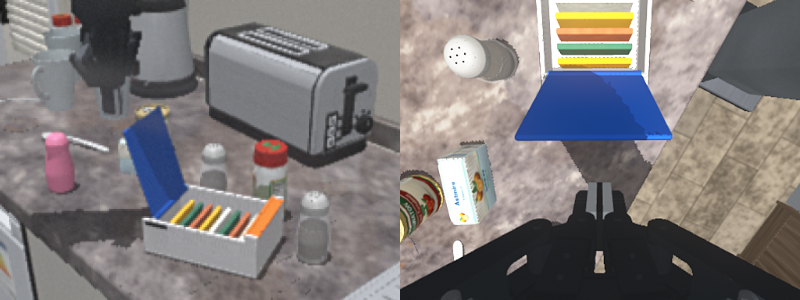

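The wrist view shows the fingers (600,190) centred behind the lid's edge (515 to 672, row 138). In the scene view the way is clear. I'll push the lid over now.

>>> carry_out --pt "0 0 0 14 0 0 -1" --pt "0 0 0 24 0 1 -1" --pt "0 0 0 34 0 2 -1" --pt "0 0 0 44 0 3 -1" --pt "0 0 0 54 0 4 -1"

```text
clock: 2.12
position: [509.9, 344.8, 140.0]
ee_rot: [0.845, -0.534, -0.0, 0.0]
contact_force: [-0.8, 0.7, -0.3]
gripper_width: 0.3
grasp_force: 0.2
```

```bash
python3 -c "
from h import *
cad()"
```

```text
t 2.125 tip centre in caddy [-81.5   0.  126. ] F [-1.  -0.5 -0.3]
```

>>> carry_out --pt "0 0 0 14 0 1 -1" --pt "0 0 0 26 0 2 -1" --pt "0 0 0 36 0 4 -1" --pt "0 0 0 46 0 8 -1" --pt "0 0 0 54 0 14 -1"

```text
clock: 2.75
position: [533.3, 296.3, 126.0]
ee_rot: [0.845, -0.534, 0.0, -0.0]
contact_force: [-0.2, 0.7, 0.5]
gripper_width: -0.1
grasp_force: 0.4
```

```bash
python3 -c "
from h import *
cad();save('scene','sc3.png');cad()
cv2.imwrite('pics/v3.png',cv2.resize(cv2.imread('pics/sc3.png')[100:270,150:350],None,fx=3,fy=3,interpolation=3))"
```

```text
t 2.75 tip centre in caddy [-27.7   0.3 112. ] F [-0.7  0.1  0.5]
t 2.8 tip centre in caddy [-26.9  -0.5 110.8] F [-0.  -1.   0.2]
```

View pics/v3.png

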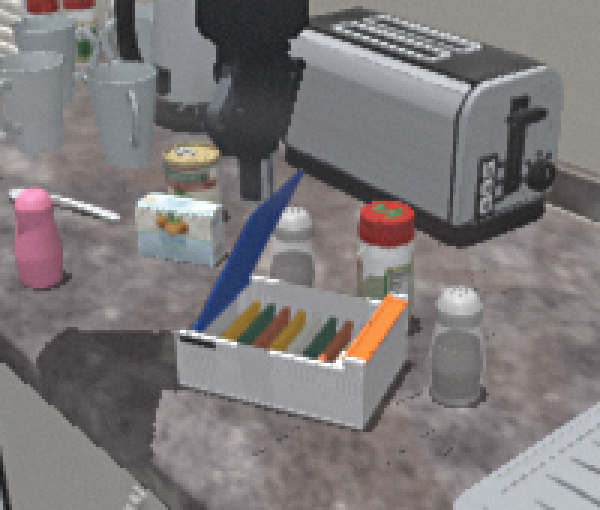

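The lid is at about 0.9 rad, with the fingertip on its outer face and the neighbours untouched. I'll continue folding it down.

>>> carry_out --pt "0 0 0 9 0 7 -1" --pt "0 0 0 17 0 16 -1" --pt "0 0 0 23 0 26 -1" --pt "0 0 0 27 0 37 -1" --pt "0 0 0 30 0 47 -1"

```text
clock: 3.42
position: [545.9, 269.3, 78.6]
ee_rot: [0.845, -0.534, -0.0, -0.0]
contact_force: [-0.5, 1.5, 0.3]
gripper_width: -0.2
grasp_force: 0.7
```

```bash
python3 -c "
from h import *
cad()"
```

```text
t 3.425 tip centre in caddy [ 2.1  0.1 64.6] F [-1.5  0.2  0.3]
```

>>> carry_out --pt "0 0 0 0 0 5 -1" --pt "0 0 0 0 0 9 -1" --pt "0 0 0 0 0 12 -1" --pt "0 0 0 0 0 14 -1" --pt "0 0 0 0 0 14 -1"

```text
clock: 4.05
position: [545.8, 269.9, 65.1]
ee_rot: [0.845, -0.534, 0.0, -0.0]
contact_force: [0.2, 0.3, 1.4]
gripper_width: -0.0
grasp_force: 0.6
```

```bash
python3 -c "
from h import *
cad();save('scene','sc4.png');cad()
a=cv2.imread('pics/sc4.png')[150:260,190:320]; save('top','t4.png'); cad()
b=cv2.imread('pics/t4.png')[140:250,190:330]
cv2.imwrite('pics/v4.png',np.hstack([cv2.resize(a,(430,364),interpolation=3),cv2.resize(b,(370,364),interpolation=3)]))"
```

```text
t 4.05 tip centre in caddy [ 1.5  0.2 51.1] F [-0.2  0.3  1.4]
t 4.1 tip centre in caddy [ 1.5  0.3 51.2] F [-1.1  0.1  0.3]
t 4.15 tip centre in caddy [ 1.5  0.2 51.2] F [-1.2  0.1  1.1]
```

View pics/v4.png

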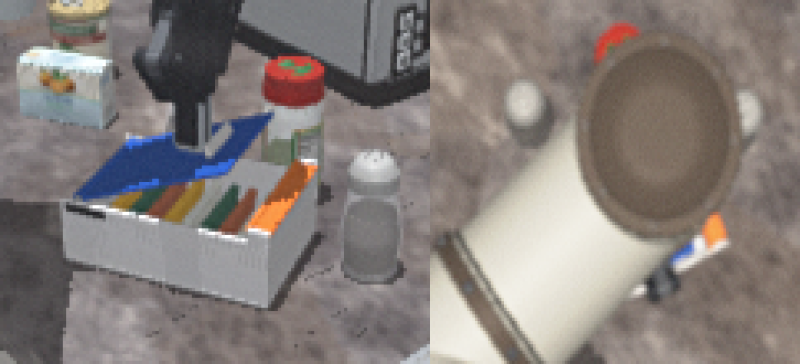

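The lid is not level yet: its free edge is at about (272,114) and (212,178) in the left crop, clearly above the lip. The tip height needs checking by projection.

```bash
python3 - <<'E'
from h import *
X=np.load('X.npy'); f='sc4.png'
q=lambda P:((proj(f,c2w(X,np.array(P,float)))-[190,150])*3.31).round(0).tolist()
print('lip front top',q([(60,50,59.5),(60,-50,59.5),(76,-50,59.5)]),'caddy hinge end near',q([(-76,-51,52),(-76,-51,0),(76,-51,0)]))
for th in (0,.15,.3,.45):
  e=[(-63.5+118*np.cos(th),y,50+118*np.sin(th)) for y in(45,-45)]
  r=(-63.5+95*np.cos(th)-10.5*np.sin(th),0,50+95*np.sin(th)+10.5*np.cos(th)); print(th,q(e),'rib',q([r]))
for z in (38,51,65,75): print('tip near corner z',z,q([(1.5+11,-14,z),(1.5-11,-14,z),(1.5,0,z)]))
E
```

```text
lip front top [[296.0, 159.0], [245.0, 230.0], [268.0, 235.0]] caddy hinge end near [[58.0, 198.0], [63.0, 261.0], [266.0, 312.0]]
0 [[286.0, 172.0], [239.0, 237.0]] rib [[232.0, 183.0]]
0.15 [[285.0, 150.0], [237.0, 213.0]] rib [[229.0, 164.0]]
0.3 [[280.0, 127.0], [232.0, 189.0]] rib [[222.0, 145.0]]
0.45 [[272.0, 104.0], [222.0, 164.0]] rib [[213.0, 127.0]]
tip near corner z 38 [[199.0, 215.0], [169.0, 209.0], [192.0, 202.0]]
tip near corner z 51 [[199.0, 199.0], [169.0, 193.0], [192.0, 186.0]]
tip near corner z 65 [[198.0, 181.0], [169.0, 175.0], [192.0, 168.0]]
tip near corner z 75 [[198.0, 168.0], [168.0, 162.0], [192.0, 156.0]]
```

```bash
python3 -c "
from h import *
cad();save('scene','sc5.png');save('wrist','w5.png');cad()
a=cv2.imread('pics/sc5.png')[150:240,200:290]
b=cv2.imread('pics/w5.png')
cv2.imwrite('pics/v5.png',np.hstack([cv2.resize(a,(384,384),interpolation=3),b[:,70:450]]))
d=np.load('pics/w5.png.npz');print(d['p'],d['m']);X=np.load('X.npy')
print(proj('w5.png',c2w(X,np.array([(60,50,59.5),(60,-50,59.5),(76,50,59.5),(76,-50,59.5),(1.5,0,51.),(1.5,0,75)])))-[70,0])"
```

```text
t 4.15 tip centre in caddy [ 1.5  0.2 51.2] F [-1.2  0.1  1.1]
t 4.25 tip centre in caddy [ 1.6  0.2 51.2] F [-1.6  0.1  1.5]
[576.80364347 202.93349673 225.98412309] [[322.25972747   0.         255.07036919]
 [  0.         322.25972747 190.90469757]
 [  0.           0.           1.        ]]
[[ 85.9 125.8]
 [282.5 125.7]
 [ 83.   93. ]
 [285.3  92.8]
 [184.4 225.8]
 [184.3 244.1]]
```

View pics/v5.png

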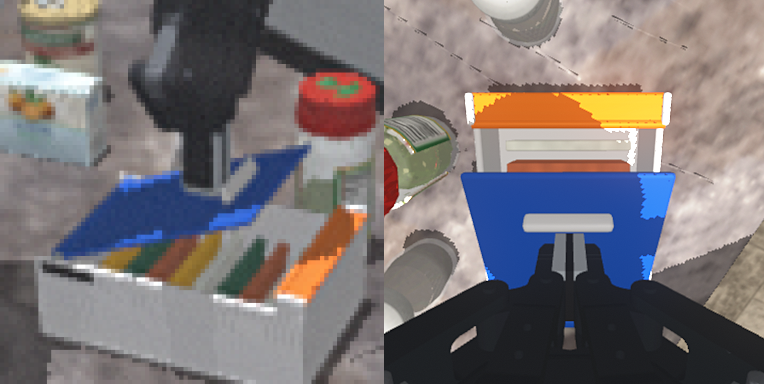

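Wrist view: the lip matches my caddy pose. The lid edge (462 to 675, row 172) is 213 px wide, which puts it at about z=90, so the lid is at about 0.35 rad. I'll triangulate the fingertip, seen at scene pixel (249,195) and wrist pixel (256,235).

```bash
python3 - <<'E'
from h import *
X=np.load('X.npy')
def tri(a,b):
    (p,r),(q,t)=ray(*a),ray(*b); k=np.linalg.lstsq(np.c_[r,-t],q-p,rcond=None)[0]
    A=p+k[0]*r;B=q+k[1]*t; m=(A+B)/2; print(R.from_euler('z',-X[2]).apply(m-[X[0],X[1],0]).round(1),'gap',np.linalg.norm(A-B).round(1))
tri(('sc5.png',250,195),('w5.png',256,235))
tri(('sc5.png',272,185.5),('w5.png',462-384+70,172))   # far free corner
tri(('sc5.png',259,190),('w5.png',568-384+70,222)) #rib
for z in (51,65,78): print(proj('w5.png',c2w(X,np.array([(1.5,0,z),(12.5,0,z),(6.5,0,z)]))))
E
```

```text
[ 8.4 -1.  81.8] gap 2.4
[42.9 45.6 90.7] gap 0.9
[26.1  0.4 99.2] gap 4.7
[[254.4 225.8]
 [254.3 208.1]
 [254.4 217.9]]
[[254.3 235.9]
 [254.3 217. ]
 [254.3 227.4]]
[[254.2 246.7]
 [254.2 226.6]
 [254.2 237.7]]
```

The fingertip's real height is about 79 mm, 28 mm above my figure. The lid angle of 0.35 agrees with that. I'll keep going down and rely on what the cameras show.

>>> carry_out --pt "0 0 0 2 0 5 -1" --pt "0 0 0 3 0 10 -1" --pt "0 0 0 4 0 15 -1" --pt "0 0 0 4 0 20 -1" --pt "0 0 0 4 0 20 -1"

```text
clock: 4.88
position: [547.2, 265.8, 44.5]
ee_rot: [0.845, -0.534, -0.0, 0.0]
contact_force: [1.0, -0.5, 1.2]
gripper_width: -0.1
grasp_force: 0.8
```

```bash
python3 -c "
from h import *
cad();save('scene','sc6.png');save('wrist','w6.png');cad()
a=cv2.imread('pics/sc6.png')[150:240,200:290]
b=cv2.imread('pics/w6.png')
cv2.imwrite('pics/v6.png',np.hstack([cv2.resize(a,(384,384),interpolation=3),b[:,70:450]]))
X=np.load('X.npy')
for th in (0,.05,.1,.15): print(th,proj('w6.png',c2w(X,np.array([(-63.5+118*np.cos(th),y,51.5+118*np.sin(th)) for y in(45,-45)])))-[70-384,0])"
```

```text
t 4.875 tip centre in caddy [ 5.9 -0.2 30.5] F [0.9 0.7 1.2]
t 4.975 tip centre in caddy [ 5.8 -0.1 30.9] F [-0.2  0.2  1.9]
0 [[473.7 149. ]
 [661.1 148.8]]
0.05 [[470.1 151.3]
 [664.5 151.1]]
0.1 [[466.3 154.6]
 [668.2 154.4]]
0.15 [[462.3 158.7]
 [672.1 158.5]]
```

View pics/v6.png

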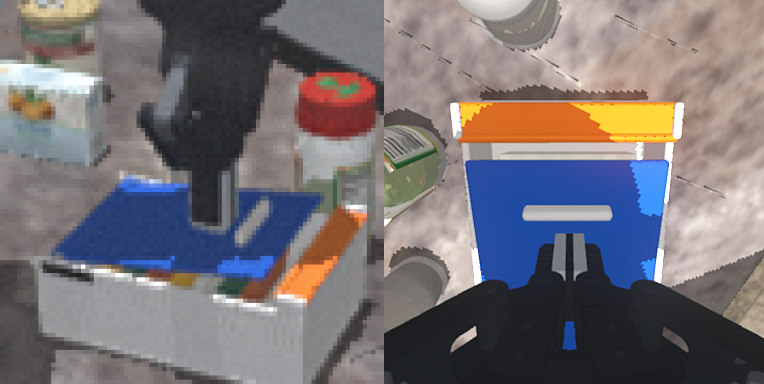

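The lid is now at about 0.1 rad: the edge spans 467 to 668 px, the fingertip is at row 235 and the rib's hinge side at row 221. About 9 mm more down.

>>> carry_out --pt "0 0 0 0 0 4 -1" --pt "0 0 0 0 0 7 -1" --pt "0 0 0 0 0 9 -1" --pt "0 0 0 0 0 9 -1"

```text
clock: 5.48
position: [547.5, 266.0, 35.9]
ee_rot: [0.845, -0.534, -0.0, 0.0]
contact_force: [0.3, -0.0, 2.3]
gripper_width: 0.1
grasp_force: 0.9
```

```bash
cat >> h.py <<'E'
def blue(f):
    "lid edge row and width in the wrist picture, and gap finger-rib rows along column of the fingers"
    im=cv2.imread('pics/'+f); h=cv2.cvtColor(im,cv2.COLOR_BGR2HSV); m=cv2.inRange(h,(100,130,60),(125,255,255))
    r=np.where(m[:,200:300].sum(1)>255*60)[0]; r0=r[0]; w=[(np.where(m[k])[0][[0,-1]]).tolist() for k in (r0+1,r0+3)]
    o=cv2.inRange(h,(5,150,120),(28,255,255)); ro=np.where(o[:,200:300].sum(1)>255*60)[0]
    print('edge row',r0,w,'lip rows',ro[0],ro[-1],'col255 blue rows',np.where(np.diff((m[:,255]>0).astype(int)))[0])
E
python3 -c "
from h import *
blue('w6.png');save('wrist','w7.png');cad();blue('w7.png')
X=np.load('X.npy')
for th in (-.07,-.03,0,.05,.1): print(th,proj('w7.png',c2w(X,np.array([(-65+118*np.cos(th),y,52+118*np.sin(th)) for y in(45,-45)]))).tolist())
print('lip',proj('w7.png',c2w(X,np.array([(60,0,55.5),(60,0,59.5),(76,0,59.5)]))).tolist())"
```

```text
edge row 160 [[152, 353], [152, 354]] lip rows 103 141 col255 blue rows [159 204 220 233 320 349]
t 5.525 tip centre in caddy [ 5.7  0.1 22. ] F [ 0.7 -0.2  1.5]
edge row 156 [[155, 352], [155, 353]] lip rows 103 144 col255 blue rows [155 200 215 233 320 349]
-0.07 [[159.9, 152.9], [347.9, 152.7]]
-0.03 [[156.9, 154.1], [350.8, 154.0]]
0 [[154.7, 155.4], [353.0, 155.2]]
0.05 [[150.7, 158.2], [356.9, 158.0]]
0.1 [[146.4, 161.9], [361.1, 161.7]]
lip [[253.8, 140.9], [253.7, 142.2], [253.7, 103.2]]
```

>>> carry_out --pt "0 0 0 3 0 1 -1" --pt "0 0 0 6 0 2 -1" --pt "0 0 0 9 0 2 -1" --pt "0 0 0 12 0 2 -1" --pt "0 0 0 12 0 2 -1"

```text
clock: 6.15
position: [552.6, 255.1, 34.1]
ee_rot: [0.845, -0.534, -0.0, 0.0]
contact_force: [-0.9, 1.4, 1.9]
gripper_width: -0.0
grasp_force: 1.6
```

```bash
python3 -c "
from h import *
save('wrist','w8.png');cad();blue('w8.png')
X=np.load('X.npy')
for s in (0,5): print([(th,proj('w8.png',c2w(X,np.array([(s-65+118*np.cos(th),y,52+118*np.sin(th)) for y in(45,-45)]))).tolist()) for th in (-.03,0,.03)])
print('lip',proj('w8.png',c2w(X,np.array([(60,0,55.5),(60,0,59.5),(76,0,59.5)]))).tolist())"
```

```text
t 6.2 tip centre in caddy [17.8  0.  20.1] F [-0.9  0.1  1.8]
edge row 178 [[158, 349], [157, 350]] lip rows 133 173 col255 blue rows [177 221 320 349]
[(-0.03, [[157.9, 180.4], [349.6, 180.2]]), (0, [[155.7, 182.2], [351.8, 182.0]]), (0.03, [[153.4, 184.4], [354.0, 184.2]])]
[(-0.03, [[157.0, 170.0], [350.5, 169.8]]), (0, [[154.7, 171.6], [352.7, 171.4]]), (0.03, [[152.3, 173.6], [355.0, 173.3]])]
lip [[253.7, 168.9], [253.6, 171.0], [253.5, 133.5]]
```

>>> carry_out --pt "0 0 0 3 0 0 -1" --pt "0 0 0 6 0 0 -1" --pt "0 0 0 9 0 0 -1" --pt "0 0 0 12 0 0 -1" --pt "0 0 0 12 0 0 -1"

```text
clock: 6.82
position: [557.9, 243.9, 34.1]
ee_rot: [0.845, -0.534, 0.0, 0.0]
contact_force: [-0.1, 1.7, 1.5]
gripper_width: 0.2
grasp_force: 1.7
```

```bash
python3 -c "
from h import *
save('wrist','w9.png');save('scene','sc9.png');cad();blue('w9.png')
X=np.load('X.npy')
print('lip',proj('w9.png',c2w(X,np.array([(60,0,55.5),(60,0,59.5),(76,0,59.5)]))).tolist())
a=cv2.imread('pics/sc9.png')[150:240,200:290]
b=cv2.imread('pics/w9.png')
cv2.imwrite('pics/v9.png',np.hstack([cv2.resize(a,(384,384),interpolation=3),b[:,70:450]]))"
```

```text
t 6.925 tip centre in caddy [30.2  0.1 20.1] F [-1.1  0.6  1.2]
edge row 202 [[159, 348], [159, 348]] lip rows 161 200 col255 blue rows [201 221 320 349]
lip [[253.8, 195.5], [253.7, 198.2], [253.6, 162.6]]
```

View pics/v9.png

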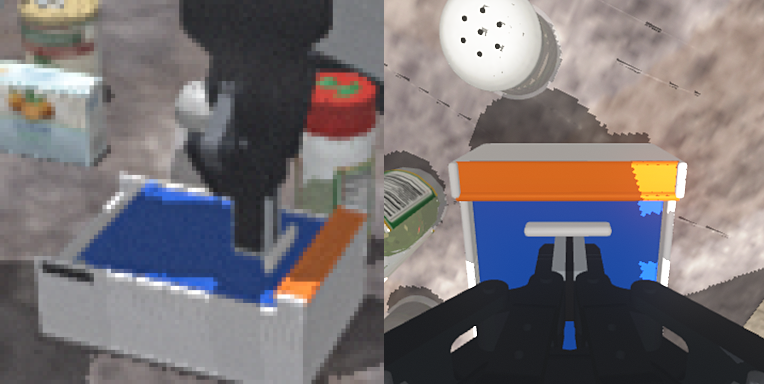

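The lid's edge is under the lip (blue meets orange at row 200), and the caddy hasn't moved. There are a few mm left to the end stop.

>>> carry_out --pt "0 0 0 1.5 0 0 -1" --pt "0 0 0 3 0 0 -1" --pt "0 0 0 4 0 0 -1" --pt "0 0 0 4.5 0 0 -1" --pt "0 0 0 4.5 0 0 -1"

```text
clock: 7.55
position: [559.7, 240.3, 34.1]
ee_rot: [0.845, -0.534, 0.0, 0.0]
contact_force: [-2.2, 2.7, 0.9]
gripper_width: 0.0
grasp_force: 2.0
```

```bash
cat >> h.py <<'E'
def rib(f):
    im=cv2.imread('pics/'+f); h=cv2.cvtColor(im,cv2.COLOR_BGR2HSV); m=cv2.inRange(h,(100,130,60),(125,255,255))
    X=np.load('X.npy'); print('rib top/bottom rows at cols 225,285',[np.where(np.diff((m[:240,c]>0).astype(int)))[0].tolist() for c in (225,285)])
    for s in (0,12,15,16.5,18): print(s,proj(f,c2w(X,np.array([(s-65+x,0,z) for x,z in((97.5,59),(92.5,59))])))[:,1].tolist())
E
python3 -c "
from h import *
save('wrist','w10.png');cad();blue('w10.png');rib('w10.png');rib('w9.png')
X=np.load('X.npy')
print('lip',proj('w10.png',c2w(X,np.array([(60,0,55.5),(60,0,59.5),(76,0,59.5)]))).tolist())"
```

```text
t 7.6 tip centre in caddy [34.3  0.1 20.1] F [-2.5  0.4  1.9]
edge row 210 [[160, 347], [160, 346]] lip rows 171 208 col255 blue rows [209 221 320 349]
rib top/bottom rows at cols 225,285 [[209, 221, 236], [209, 221, 236]]
0 [261.7, 271.1]
12 [238.3, 248.2]
15 [232.3, 242.3]
16.5 [229.3, 239.3]
18 [226.3, 236.3]
rib top/bottom rows at cols 225,285 [[201, 221, 236], [201, 221, 236]]
0 [253.8, 263.4]
12 [230.2, 240.2]
15 [224.1, 234.2]
16.5 [221.0, 231.2]
18 [217.9, 228.1]
lip [[253.9, 204.0], [253.9, 206.9], [253.8, 171.9]]
```

>>> carry_out --pt "0 0 0 0.5 0 0 -1" --pt "0 0 0 1 0 0 -1" --pt "0 0 0 1.5 0 0 -1" --pt "0 0 0 1.5 0 0 -1"

```text
clock: 8.1
position: [560.0, 240.2, 34.1]
ee_rot: [0.845, -0.534, -0.0, -0.001]
contact_force: [-3.7, 6.4, 1.6]
gripper_width: -0.2
grasp_force: 4.4
```

```bash
python3 -c "
from h import *
save('wrist','w11.png');cad();blue('w11.png');rib('w11.png')
X=np.load('X.npy')
print('lip',proj('w11.png',c2w(X,np.array([(60,0,55.5),(60,0,59.5),(76,0,59.5)]))).tolist())"
```

```text
t 8.15 tip centre in caddy [34.5  0.3 20. ] F [-8.9 -0.4  1.1]
edge row 211 [[160, 347], [160, 347]] lip rows 171 209 col255 blue rows [210 221 320 349]
rib top/bottom rows at cols 225,285 [[210, 221, 236], [210, 221, 236]]
0 [262.2, 271.6]
12 [238.9, 248.8]
15 [232.9, 242.9]
16.5 [229.9, 239.9]
18 [226.9, 237.0]
lip [[254.2, 204.6], [254.2, 207.6], [254.2, 172.6]]
```

The force rose to about 9 N with almost no further motion, so the lid is at its end stop. Now I'll back off and lift.

>>> carry_out --pt "0 0 0 -1.5 0 0 -1" --pt "0 0 0 -4 0 -1 -1" --pt "0 0 0 -5 0 -6 -1" --pt "0 0 0 -5 0 -20 -1" --pt "0 0 0 -5 0 -60 -1"

```text
clock: 8.78
position: [556.8, 242.3, 93.3]
ee_rot: [0.845, -0.534, -0.001, 0.002]
contact_force: [1.0, 0.4, 0.4]
gripper_width: 0.1
grasp_force: 0.0
```

>>> carry_out --pt "0 0 0 -40 0 -40 -1" --pt "0 0 0 -90 0 -60 -1" --pt "0 0 0 -140 0 -70 -1" --pt "0 0 0 -190 0 -70 -1" --pt "0 0 0 -190 0 -70 -1"

```text
clock: 9.4
position: [475.2, 417.8, 165.0]
ee_rot: [0.847, -0.532, -0.0, -0.001]
contact_force: [1.7, -0.7, 0.1]
gripper_width: 0.3
grasp_force: 0.0
```

```bash
python3 -c "
from h import *
cad();save('scene','sc12.png');save('top','t12.png')
a=cv2.imread('pics/sc12.png')[150:250,190:320];b=cv2.imread('pics/t12.png')[140:250,190:330]
cv2.imwrite('pics/v12.png',np.hstack([cv2.resize(a,(430,364),interpolation=3),cv2.resize(b,(370,364),interpolation=3)]))"
```

```text
t 9.4 tip centre in caddy [-162.4   -0.   151. ] F [1.3 1.2 0.1]
```

View pics/v12.png

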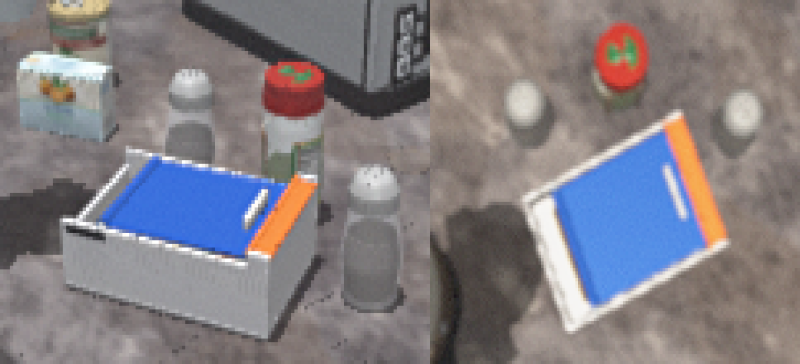

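The lid is shut and tucked under the lip. In the top crop it runs from (555,195) to the lip at (695,180). The caddy, shakers and jar stand where they were, and the arm is clear.

```bash
python3 -c "
from bench import *
print(job_done())"
```

```text
the job is handed in; nothing more can be done
None
```

I shut the caddy: the blue lid is slid to its end stop and the orange lip alone holds it. The caddy, shakers and jar look unmoved in the last pictures, and the job is handed in, though no verdict was returned.

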